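# Clamp the sample jar on the inclined mixer with its quick-release lever

## Robot

A 6-joint arm with a two-finger parallel gripper is mounted at the origin on the work surface. World frame = base frame: x ahead of the robot, y to its left, z up, the work surface at z = 0. Lengths are in m, angles in rad, forces in N, time in s.
With the tool pointing down it reaches from about 0.375 to 0.925 m from the base axis. Payload 5.7 kg.
Tool frame: the origin (TCP) lies midway between the tips of the shut fingers; the grasp point (between the pads) lies 19 mm behind it; z points along the fingers, x is the direction in which the jaws open and shut, and the axes are right-handed (so a half turn about z gives the same grasp; the last joint's range is limited). The gripper opens to 88 mm and grips with 3 to 60 N. Pads are 20 mm wide; open, the fingers measure 115 mm over their backs; the gripper's body (75 mm by 178 mm) begins 61 mm behind the grasp point.
Start: joints at [1.081, 0.359, 1.51, -0, 1.272, -0.115], TCP at [0.22, 0.558, 0.223] pointing down, gripper open.
Joint ranges: [-2.97, 2.97], [-1.01, 2.36], [0.21, 2.38], [-0.96, 4.11], [0.2, 2.71], [-2.98, 2.98]. Speed limits (rad/s): [2.39, 2.39, 3.14, 3.14, 3.14, 3.14].

## Interface

Orientations are given as a unit quaternion [x, y, z, w].
In Python, from bench import move_ptp, servo_line, goto_joints, move_gripper, sleep, inverse_kinematics, capture, PlanningError, close_job, spot_in, silhouettes, current_clock, current_joint_pos, current_qvel, current_joint_torque, current_position, current_orientation, current_force, current_torque, current_finger_gap gives the robot as it stands. Calls block until the motion is done:
- move_ptp(position, orientation): joint-space move of the TCP to a pose.
- servo_line(position, orientation=None, rate=0.15, contact_N=None): straight line of the TCP; orientation=None keeps the orientation; rate is the mean speed in m/s. With contact_N (N) it stops when the force on the tool has changed by that much, and returns True; else False.
- goto_joints(angles): joint-space move.
- move_gripper(opening): finger opening in m; the grip force is fixed at half the most; returns when the fingers have stopped.
- sleep(seconds).
- inverse_kinematics(position, orientation): joint angles nearest the present ones, or None.
- capture(name): name is "scene" or "top" or "wrist"; returns a dict with "image" (384x512x3 uint8, blue, green, red), "range_z" (384x512 float32, m along the optical axis (not along the pixel's ray), 0 where there is no reading), "intrinsics" (3x3 intrinsics, pixels), "R" (3x3) and "t" (3): a world point X has camera coordinates R X + t. Camera axes: x right, y down, z forward; pixel columns grow to the right and rows downward; lengths in m; the calibration is good to about 2 mm. A picture is of the moment at which its call begins.
A pose or a line that the arm cannot do raises PlanningError and nothing moves.
- close_job(): hands the job in, once; it reports no verdict.
Trained networks look in the newest picture that a camera, given by its name, has taken for a name from the list of things; names that differ only in an ending like _2 or _b are one class to them, and where a whole thing is asked for, a point or a joint stands for the part that bears it (a point fixed in the world has none). Each returns a list of dicts, best first, with "conf" (0 to 1); they miss things now and then, are a little off and sometimes report something else, mostly with a low value. They report only what shows in the picture. A call takes as long as a camera call. They do not tell look-alikes from the thing itself.
- spot_in(camera, query): "xy" ([column, row] in pixels, amid what is visible of it).
- silhouettes(camera, query): "region" (384x512 bool, what is visible of it) and "xy" ([column, row] in pixels, amid what is visible of it).
Readings, each from a call of its own:
- current_clock(): time.
- current_joint_pos(): joint angles.
- current_qvel(): joint speeds.
- current_joint_torque(): joint torques, N m.
- current_position(): TCP position.
- current_orientation(): TCP orientation.
- current_force(): force on the tool from outside, world axes, zero at the start.
- current_torque(): the same for the moment, N m.
- current_finger_gap(): finger opening in m.
Only numpy, scipy, OpenCV 4.12 (cv2) and the standard library are available. Lean on these libraries where they do the work, as an engineer would, in place of code of your own. Each camera call takes 0.05 s, during which the arm holds its last target.

## Task

Clamp the white sample jar in the cradle of the sloping mixer: tighten the orange nut knob until the red-balled quick-release lever, swung up from below, starts to meet firm resistance about half-way through its swing, then swing the lever right up until it is fully closed and let go. The jar must be held firmly but not over-tight, so back the lever off and readjust the knob if it bites too early or too late; leave the jar in its cradle and the other things on the bench where they are.

Things in the scene. Friction and masses are not known exactly. Their poses are not given: they have to be found in the camera images.
- mixer: Fixed white inclined jar mixer. Origin on the bench straight below the lever pivot; x is level, towards the lever side, z up. The clamp rod (skewer) leans 32 degrees from vertical, its upper end (the knob) towards -x. All but the lever lies within 65 mm of the plane y = 0 and at x from -170 to 10 mm; highest is the knob's top, 280 mm up.
- knob_grip (a point): Middle of the orange round lobed nut knob on the rod's upper end, 46 mm diameter, 30 mm long (17 mm below to 13 mm above this point). 28 mm below it lies the top of the 36 mm wide jaw bar. z axis: the leaning rod's axis, pointing up out of the knob; approach along it and grip across the diameter. At mixer x = -93 mm, 259 mm up.
- knob (a joint): Turn of the nut knob, rad, 0 to 5.6 (starts at 0 to 0.5); grows as the knob is turned clockwise seen from above it (negative about the z of knob_grip). Each rad brings jaw and knob 4 mm down the rod towards the jar. Stays where it is left (friction 0.6 N m). More turn than one grasp allows may be needed.
- lever (a joint): Swing of the cam lever, rad: 0 open (hanging outwards, 46 degrees below level), grows as its ball is swung up, 1.40 at the stop = fully closed (34 degrees above level). Stays where it is left (friction: 1.7 N at the ball). It draws the jaw towards the jar by 20 mm x (cos(1.32 - lever) - 0.248); past 1.32 it is over centre and locks.
- lever_ball (a point): Centre of the red ball, 24 mm diameter, on the lever's end, 95 mm from the pivot (bar 10 mm thick). It swings in the mixer's x-z plane: open at x = 66 mm, 42 mm above the bench; closed at x = 79 mm, 163 mm up. Grip it from above, fingers closing along the mixer's y; it may turn between the fingers.
- lever_pivot (a point): Pivot of the lever, fixed, 110 mm straight above the mixer's origin; its axis is the mixer's y. Moving the lever against the clamped jar takes up to about 8 N at the ball when well adjusted.
- jaw_pad: Black sprung rubber pad under the jaw bar, 36 x 36 mm, clamps the jar (origin not on the pad). After touching, each further mm of draw adds about 18 N; about 80 N is right: first touch at lever about 0.65. Its packing height varies by up to 4 mm either way: with lever and knob at 0 it is 15 to 23 mm off the jar, so the lever must be felt.
- jar: White sample jar with a blue lid, 50 mm diameter, 90 mm long, 0.2 to 0.4 kg, lying level in the V cradle along the mixer's y, already in place; origin on its axis, mid-length.
- vial: bystander: small amber jar, 36 mm diameter, 70 mm high, standing beside the mixer; origin under its centre
- spare_jar: bystander: white jar with blue cap, 50 mm diameter, 90 mm high, standing beside the mixer; origin under its centre
- beaker: bystander: glass beaker, 68 mm diameter, 90 mm high
- dish: bystander: white weighing dish, 80 mm diameter, 20 mm high
- weight: bystander: steel calibration weight with a grip, 38 mm diameter, 60 mm high
- brush: bystander: brush lying on the bench
- spatula: bystander: spatula lying on the bench
There are look-alikes about, which are no part of the job. Leave any green or turquoise look-alike of the jar alone.

How it is judged:
By the outcome, as a careful person would: the job done as asked, in the order asked, and still so for the second after the job is handed in, with the robot touching nothing.
It also fails if it takes over 72 s, if anything falls off the work surface, if the arm or the gripper's body presses on something with over 40 N, if the wrist force passes 120 N, or if a joint passes its speed limit or range.

## Working session

There is one attempt and no reset: what is moved stays moved. The work goes in short steps, each a Python script; the robot and the scene stay as the last script left them, time stands still between calls to the robot, and variables do not carry over. Pictures are saved under pics/ and viewed, and the job is handed in when it is done.

```bash
ls; mkdir -p pics; cat > h.py <<'E'
import numpy as np, cv2
from bench import *
def shot(cam,name):
    c=capture(cam); cv2.imwrite(f'pics/{name}.png',c['image']); return c
def w(c,u,v,z=None):
    K=c['intrinsics'];
    if z is None:
        p=c['range_z'][int(v)-2:int(v)+3,int(u)-2:int(u)+3]; p=p[p>0]; z=np.median(p) if p.size else np.nan
    pc=np.linalg.inv(K)@np.array([u,v,1.])*z
    return np.array(c['R']).T@(pc-np.array(c['t']))
E
python3 - <<'E'
from h import *
np.set_printoptions(precision=4,suppress=True)
for cam in ['scene','top']:
    c=shot(cam,cam+'1')
    print(cam,c['R'],c['t'],c['intrinsics'])
    for q in ['mixer','knob_grip','lever_ball','jar','jaw_pad','vial','spare_jar']:
        for d in spot_in(cam,q)[:3]:
            print(q,round(d['conf'],2),np.round(d['xy'],1),w(c,*d['xy']))
print(current_clock())
E
```

```text
pics
scene [[-0.7244  0.6893 -0.0097]
 [ 0.4908  0.5058 -0.7095]
 [-0.4841 -0.5187 -0.7047]] [ 0.3594 -0.105   1.6684] [[493.2842   0.     257.0923]
 [  0.     493.2842 188.3779]
 [  0.       0.       1.    ]]
mixer 0.63 [267.9 265.9] [0.5761 0.1257 0.0554]
knob_grip 0.82 [264.3 212.3] [0.5873 0.1235 0.269 ]
jar 0.72 [281.  198.5] [ 0.3715 -0.027   0.0472]
jar 0.65 [256.2 245.1] [0.605  0.1134 0.1557]
vial 0.54 [217.2 280.2] [0.7017 0.0702 0.0593]
spare_jar 0.86 [203.3 245.4] [ 0.6556 -0.0424  0.0582]
top [[-0.0216 -0.9997 -0.0117]
 [-0.9864  0.0233 -0.1629]
 [ 0.1632  0.008  -0.9866]] [0.0156 0.5445 1.5548] [[430.1272   0.     257.4358]
 [  0.     430.1272 185.8176]
 [  0.       0.       1.    ]]
mixer 0.57 [230.9 182. ] [0.5435 0.0947 0.147 ]
knob_grip 0.64 [217.3 169. ] [0.5654 0.1293 0.2695]
knob_grip 0.33 [374.7 161. ] [ 0.6374 -0.4485  0.0042]
lever_ball 0.47 [260.6 187. ] [ 0.5352 -0.0084  0.0741]
jar 0.81 [226.1 178.8] [0.5531 0.1104 0.1583]
jar 0.72 [268.6 231.4] [ 0.3748 -0.0338  0.048 ]
jar 0.65 [231.2 228.8] [0.3872 0.1024 0.05  ]
spare_jar 0.66 [275.8 163.7] [ 0.6183 -0.0658  0.0855]
0.8
```

```bash
python3 - <<'E'
import cv2
for n,(x,y) in {'scene':(150,130),'top':(160,120)}.items():
    im=cv2.imread(f'pics/{n}1.png')
    a=cv2.resize(im[y:y+150,x:x+200],None,fx=4,fy=4,interpolation=cv2.INTER_CUBIC)
    cv2.imwrite(f'pics/{n}1z.png',a)
E
```

```text
(no output)
```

View pics/scene1.png

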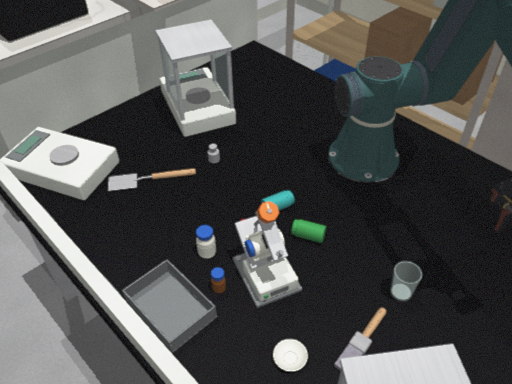

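View pics/top1.png

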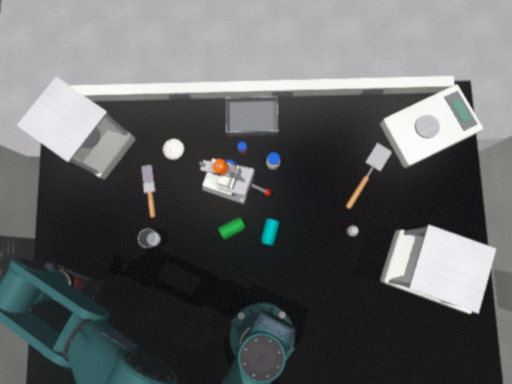

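```bash
sleep 0
```

```text
(no output)
```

View pics/scene1z.png

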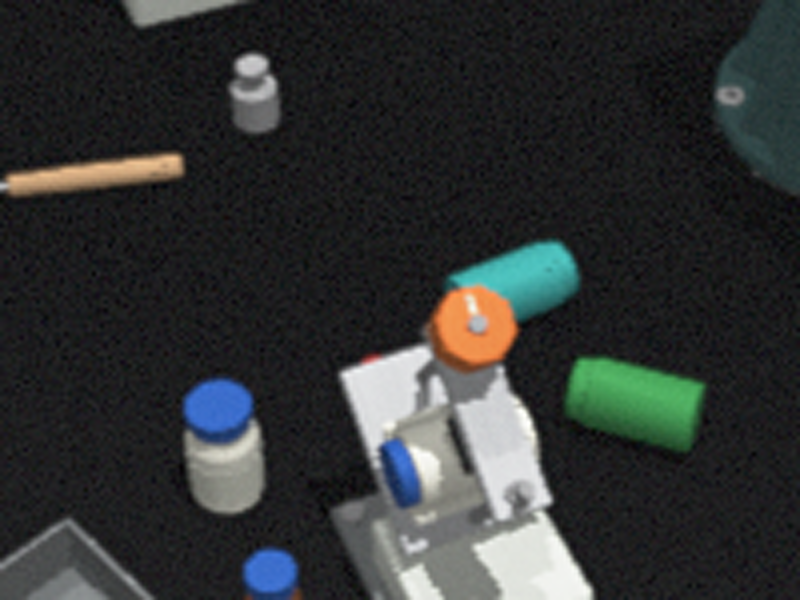

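View pics/top1z.png

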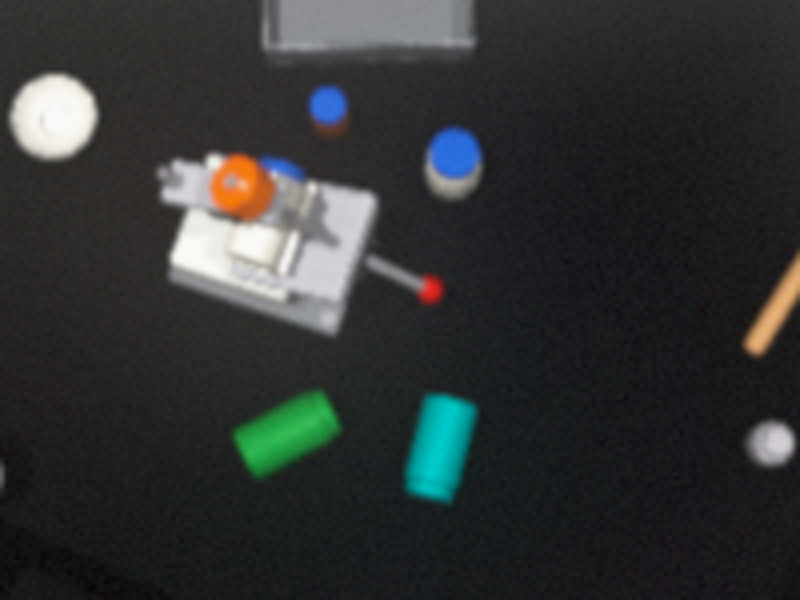

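The scene view shows the orange knob at about (268,211) and the spare jar at (205,242). The top view shows the knob at (219,167) and the red ball at (267,192). Next I'll measure the knob and ball by colour from both views.

```bash
cat >> h.py <<'E'
np.set_printoptions(precision=4,suppress=True)
def blob(c,kind):
    hsv=cv2.cvtColor(c['image'],cv2.COLOR_BGR2HSV); h,s,v=cv2.split(hsv)
    if kind=='orange': m=(h>=6)&(h<=16)&(s>190)&(v>120)
    if kind=='red': m=((h<=4)|(h>=174))&(s>150)&(v>80)
    n,l,st,ce=cv2.connectedComponentsWithStats(m.astype(np.uint8))
    i=1+np.argmax(st[1:,4]); return ce[i],st[i],l==i
def ray(c,uv):
    d=np.array(c['R']).T@(np.linalg.inv(c['intrinsics'])@np.array([*uv,1.])); o=-np.array(c['R']).T@np.array(c['t'])
    return o,d/np.linalg.norm(d)
def tri(rs):
    A=np.zeros((3,3));b=np.zeros(3)
    for o,d in rs:
        P=np.eye(3)-np.outer(d,d);A+=P;b+=P@o
    p=np.linalg.solve(A,b)
    return p,[np.linalg.norm(np.cross(p-o,d)) for o,d in rs]
def cloud(c,m):
    v,u=np.nonzero(m&(c['range_z']>0)); z=c['range_z'][v,u]
    pc=(np.linalg.inv(c['intrinsics'])@np.stack([u,v,np.ones_like(u)]))*z
    return ((np.array(c['R']).T)@(pc-np.array(c['t'])[:,None])).T
E
python3 - <<'E'
from h import *
s=capture('scene');t=capture('top')
a=blob(s,'orange');b=blob(t,'orange')
print(a[:2],b[:2]); print(tri([ray(s,a[0]),ray(t,b[0])]))
for c,m in((s,a),(t,b)): P=cloud(c,m[2]);print(P.mean(0),P.min(0),P.max(0))
r=blob(t,'red');print(r[:2]);o,d=ray(t,r[0]);print('ball@.042',o+d*(.042-o[2])/d[2]);P=cloud(t,r[2]);print(P.mean(0),np.sort(P[:,2]))
print(blob(s,'red')[:2])
E
```

```text
(array([259., 212.]), array([259, 212,   1,   1,   1], dtype=int32)) (array([220.6134, 166.5966]), array([214, 159,  14,  15, 119], dtype=int32))
(array([0.5819, 0.1132, 0.2565]), [np.float64(0.008987895905068093), np.float64(0.008987895905068244)])
[0.5942 0.1132 0.2672] [0.5942 0.1132 0.2672] [0.5942 0.1132 0.2672]
[0.5729 0.1186 0.2706] [0.5531 0.0984 0.2519] [0.5991 0.1408 0.2838]
(array([267.6667, 192.2121]), array([265, 189,   6,   7,  33], dtype=int32))
ball@.042 [ 0.5202 -0.0341  0.042 ]
[ 0.5197 -0.0341  0.0455] [-0.0021  0.      0.0007  0.0027  0.0039  0.004   0.0045  0.0516  0.0519
  0.0523  0.0525  0.0531  0.0532  0.0534  0.0534  0.0551  0.0554  0.0554
  0.0566  0.0566  0.0575  0.0579  0.0589  0.0596  0.0598  0.06    0.0602
  0.0609  0.0613  0.0615  0.0624  0.0625  0.0655]
(array([241., 219.]), array([241, 219,   1,   1,   1], dtype=int32))
```

```bash
cat >> h.py <<'E'
from scipy.spatial.transform import Rotation as Rn
L=np.radians(32)
class M:
    def __init__(s,knob,ball):
        d=(ball-knob)[:2]; s.x=np.array([*(d/np.linalg.norm(d)),0]); s.y=np.cross([0,0,1],s.x)
        s.ax=np.cos(L)*np.array([0,0,1.])-np.sin(L)*s.x
    def kq(s,psi):
        # tool z=-ax ; tool x at psi measured (about tool z) from mixer y
        z=-s.ax; x=s.y; y=np.cross(z,x)
        X=np.cos(psi)*x+np.sin(psi)*y
        return Rn.from_matrix(np.stack([X,np.cross(z,X),z],1)).as_quat()
    def lq(s,tilt=0,flip=False):
        z=-np.array([0,0,1.])*np.cos(tilt)-s.x*np.sin(tilt); X=s.y*(-1 if flip else 1)
        return Rn.from_matrix(np.stack([X,np.cross(z,X),z],1)).as_quat()
E
python3 - <<'E'
from h import *
k=np.array([.572,.117,.259]);b=np.array([.520,-.034,.042]);m=M(k,b);print(m.x,m.ax)
print('mixer origin',b-m.x*.066, k+m.x*.093, np.linalg.norm((b-k)[:2]))
for p in np.arange(-3,3.2,.5):
    for h in (-.019,.1,): 
        j=inverse_kinematics(k+m.ax*h,m.kq(p)); print(round(p,1),h,j)
for f in (0,1): print(inverse_kinematics(b+[0,0,-.019],m.lq(0.15,f)),inverse_kinematics(b+[0,0,.1],m.lq(0.15,f)))
E
```

```text
[-0.3256 -0.9455  0.    ] [0.1725 0.501  0.848 ]
mixer origin [0.5415 0.0284 0.042 ] [0.5417 0.0291 0.259 ] 0.15970284906663376
-3.0 -0.019 [ 0.3414  0.5344  1.3124 -0.429   1.6576 -2.2852]
-3.0 0.1 [ 0.408   0.5378  1.0606 -0.4282  1.9109 -2.3292]
-2.5 -0.019 [ 0.3414  0.5344  1.3124 -0.429   1.6576 -1.7852]
-2.5 0.1 [ 0.408   0.5378  1.0606 -0.4282  1.9109 -1.8292]
-2.0 -0.019 [ 0.3414  0.5344  1.3124 -0.429   1.6576 -1.2852]
-2.0 0.1 [ 0.408   0.5378  1.0606 -0.4282  1.9109 -1.3292]
-1.5 -0.019 [ 0.3414  0.5344  1.3124 -0.429   1.6576 -0.7852]
-1.5 0.1 [ 0.408   0.5378  1.0606 -0.4282  1.9109 -0.8292]
-1.0 -0.019 [ 0.3414  0.5344  1.3124 -0.429   1.6576 -0.2852]
-1.0 0.1 [ 0.408   0.5378  1.0606 -0.4282  1.9109 -0.3292]
-0.5 -0.019 [ 0.3414  0.5344  1.3124 -0.429   1.6576  0.2148]
-0.5 0.1 [ 0.408   0.5378  1.0606 -0.4282  1.9109  0.1708]
0.0 -0.019 [ 0.3414  0.5344  1.3124 -0.429   1.6576  0.7148]
0.0 0.1 [ 0.408   0.5378  1.0606 -0.4282  1.9109  0.6708]
0.5 -0.019 [ 0.3414  0.5344  1.3124 -0.429   1.6576  1.2148]
0.5 0.1 [ 0.408   0.5378  1.0606 -0.4282  1.9109  1.1708]
1.0 -0.019 [ 0.3414  0.5344  1.3124 -0.429   1.6576  1.7148]
1.0 0.1 [ 0.408   0.5378  1.0606 -0.4282  1.9109  1.6708]
1.5 -0.019 [ 0.3414  0.5344  1.3124 -0.429   1.6576  2.2148]
1.5 0.1 [ 0.408   0.5378  1.0606 -0.4282  1.9109  2.1708]
2.0 -0.019 [ 0.3414  0.5344  1.3124 -0.429   1.6576  2.7148]
2.0 0.1 [ 0.408   0.5378  1.0606 -0.4282  1.9109  2.6708]
2.5 -0.019 None
2.5 0.1 None
3.0 -0.019 [ 0.3414  0.5344  1.3124 -0.429   1.6576 -2.5683]
3.0 0.1 [ 0.408   0.5378  1.0606 -0.4282  1.9109 -2.6124]
[-0.3093  0.5137  1.9015  0.2245  0.7356 -0.1451] [-0.3093  0.3285  1.8039  0.177   1.0129 -0.0718]
None None
```

```bash
python3 - <<'E'
from h import *
k=np.array([.572,.117,.259]);b=np.array([.520,-.034,.042]);m=M(k,b)
move_ptp(k+m.ax*.12,m.kq(-1.5))
c=shot('wrist','w1');print(c['R'],c['t'],c['intrinsics'],current_clock())
cc=-np.array(c['R']).T@c['t'];print('cam',cc, current_position(), current_force())
for q in ['knob_grip','lever_ball','jar']:
    for d in spot_in('wrist',q)[:3]:print(q,d['conf'],d['xy'],w(c,*d['xy']))
print(blob(c,'orange')[:2])
E
```

```text
[[ 0.3404  0.778  -0.5281]
 [ 0.9369 -0.2327  0.261 ]
 [ 0.0802 -0.5836 -0.8081]] [-0.1504 -0.5805  0.5225] [[315.0244   0.     256.5619]
 [  0.     315.0244 191.0609]
 [  0.       0.       1.    ]] 2.9167
cam [0.5531 0.2868 0.4944] [0.5921 0.1781 0.3607] [0.0076 1.0204 0.1137]
knob_grip 0.76 [259.8, 189.8] [0.5751 0.1293 0.271 ]
lever_ball 0.59 [241.5, 146.4] [ 0.5163 -0.0272  0.0564]
lever_ball 0.37 [326.1, 156.5] [0.5708 0.1567 0.1733]
jar 0.97 [288.6, 39.4] [0.4004 0.1086 0.0459]
jar 0.96 [218.8, 65.4] [ 0.3759 -0.0228  0.0443]
jar 0.84 [304.1, 143.0] [0.549  0.1302 0.1571]
(array([261.7516, 186.1095]), array([ 236,  160,   51,   53, 1908], dtype=int32))
```

View pics/w1.png

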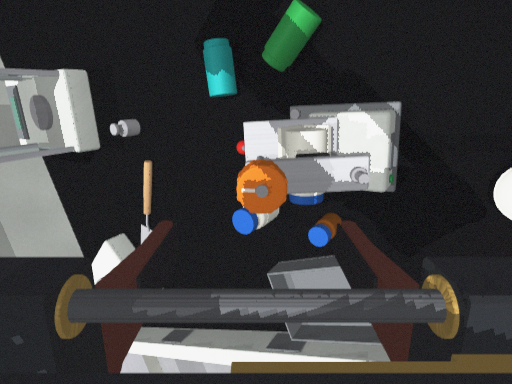

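The wrist view shows the orange knob at (262,187) with its white mark pointing left, and the red ball at (241,147) partly hidden. I'll fit the knob's top face and its axis from the depth data.

```bash
python3 - <<'E'
from h import *
k=np.array([.572,.117,.259]);b=np.array([.520,-.034,.042]);m=M(k,b)
rs=[];rb=[]
for cam in ['wrist','top']:
    c=capture(cam);B=blob(c,'orange')
    mask=cv2.morphologyEx(B[2].astype(np.uint8),cv2.MORPH_CLOSE,np.ones((9,9)))>0
    P=cloud(c,mask)
    h=P@m.ax; print(cam,len(P),np.percentile(h-k@m.ax,[1,10,30,50,70,90,99]))
    top=P[h>np.percentile(h,90)-.006]
    ce=top.mean(0);n=np.linalg.svd(top-ce)[2][2];n*=np.sign(n[2])
    print(' top centre',ce,'n',n,'lean',np.degrees(np.arccos(n[2])),'knob',ce-.013*m.ax)
    e1=np.cross(m.ax,m.y);q=np.stack([(top-k)@e1,(top-k)@m.y],1);print(' bbox',q.min(0),q.max(0),'mid',(q.min(0)+q.max(0))/2)
    R=blob(c,'red');print(' red',R[:2]);rb.append((c,R))
    o,d=ray(c,R[0]);print(' ball on z=.042',o+d*(.042-o[2])/d[2])
    P=cloud(c,R[2]);P=P[P[:,2]>.045];print(' ball top pts',P.mean(0),P[:,2].max())
    (u,v),r=cv2.minEnclosingCircle(np.argwhere(mask)[:,::-1].astype(np.float32));print(u,v,r);rs.append(ray(c,(u,v)))
print(tri(rs))
print(tri([ray(c,R[0]) for c,R in rb]))
E
```

```text
wrist 2028 [-0.0087  0.0108  0.0129  0.0134  0.0138  0.0144  0.0157]
 top centre [0.5745 0.1287 0.2674] n [0.1639 0.5044 0.8478] lean 32.03112031353054 knob [0.5723 0.1222 0.2564]
 bbox [-0.017  -0.0226] [0.0277 0.0211] mid [ 0.0054 -0.0007]
 red (array([240.0366, 146.8049]), array([236, 140,   9,  15,  82], dtype=int32))
 ball on z=.042 [ 0.515  -0.0412  0.042 ]
 ball top pts [ 0.517  -0.0314  0.0558] 0.0606651377638731
261.5430908203125 185.96551513671875 27.334936141967773
top 145 [-0.0084  0.0004  0.0112  0.0141  0.0157  0.0176  0.0205]
 top centre [0.5762 0.1243 0.2722] n [0.1551 0.4745 0.8665] lean 29.945128755149128 knob [0.574  0.1178 0.2611]
 bbox [-0.0207 -0.0188] [0.0193 0.0229] mid [-0.0007  0.0021]
 red (array([267.5143, 192.2286]), array([264, 189,   7,   7,  35], dtype=int32))
 ball on z=.042 [ 0.5202 -0.0336  0.042 ]
 ball top pts [ 0.5192 -0.0337  0.0579] 0.06614422724832002
220.68182373046875 166.09091186523438 7.287722587585449
(array([0.5759, 0.12  , 0.2545]), [np.float64(0.0019759205736888806), np.float64(0.0019759205736886738)])
(array([ 0.5172, -0.033 ,  0.0541]), [np.float64(0.0012479628624015315), np.float64(0.0012479628624016141)])
```

```bash
cat >> h.py <<'E'
K0=np.array([.5725,.1205,.2575]);B0=np.array([.5183,-.0335,.042]);m=M(K0,B0)
def axial_torque(): # moment about rod axis, at TCP assumed
    return float(np.array(current_torque())@m.ax)
def st(tag=''):
    print(tag,'t%.2f'%current_clock(),'F',np.array(current_force()),'T',np.array(current_torque()),'gap %.4f'%current_finger_gap(),'j6 %.2f'%current_joint_pos()[5],flush=True)
E
python3 - <<'E'
from h import *
print(m.x,np.linalg.norm((B0-K0)[:2]))
q=m.kq(-1.9)
servo_line(K0+m.ax*.10,q,rate=.15); st('pre')
print(servo_line(K0+m.ax*(.002-.019),rate=.12,contact_N=8)); st('at')
move_gripper(.0); st('grip')
E
```

```text
[-0.332  -0.9433  0.    ] 0.16325942545531638
pre t3.71 F [ 0.2037 -0.654   0.0046] T [ 0.2459 -0.065  -0.0534] gap 0.0881 j6 -1.22
False
at t4.83 F [-0.4127  0.7207  0.7666] T [ 0.2356 -0.0838  0.0001] gap 0.0878 j6 -1.18
grip t5.56 F [ 0.6539  4.2714 -1.7613] T [ 0.9306 -0.1704 -0.1889] gap 0.0460 j6 -1.18
```

```bash
python3 - <<'E'
from h import *
base=K0+m.ax*(.002-.019)
for i in range(1,5):
    a=.55*i
    servo_line(base-m.ax*.004*a,m.kq(-1.9+a),rate=.0022/.6); st(i); print(axial_torque())
c=shot('top','t2'); c=shot('wrist','w2')
E
```

```text
1 t6.31 F [ 0.4458  6.0963 -2.6471] T [ 1.0687 -0.0328 -0.0897] gap 0.0459 j6 -0.63
0.0955112092554337
2 t7.06 F [ 2.138   5.83   -1.8626] T [ 1.1329  0.0644 -0.0872] gap 0.0457 j6 -0.08
0.157578862312868
3 t7.81 F [ 2.2453  6.8556 -4.2369] T [ 1.2713 -0.0188 -0.062 ] gap 0.0454 j6 0.48
0.16164623573857748
4 t8.56 F [ 2.4803  4.917  -3.6376] T [ 1.3984 -0.0862 -0.021 ] gap 0.0456 j6 1.03
0.18510993265047926
```

View pics/w2.png

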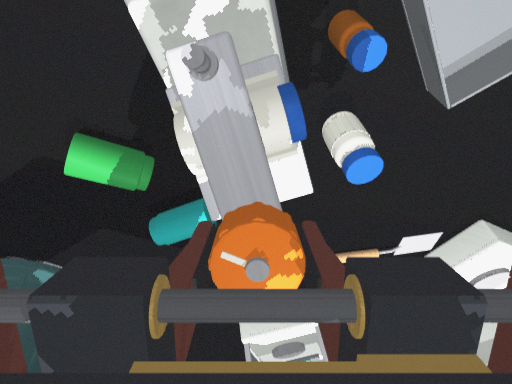

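The fingers hold the knob, with the white mark at (232,258). I'll release, back off, and check how far the mark actually turned.

```bash
python3 - <<'E'
from h import *
move_gripper(.088); st('rel')
p=np.array(current_position())
servo_line(p+m.ax*.10,rate=.2)
c=shot('wrist','w3');print(np.array(c['R']),np.array(c['t']))
st()
E
```

```text
rel t9.47 F [ 0.0074 -0.5602  0.1815] T [ 0.18    0.0157 -0.0131] gap 0.0877 j6 1.03
[[ 0.8186 -0.553   0.1554]
 [-0.4798 -0.5096  0.7142]
 [-0.3157 -0.6592 -0.6825]] [-0.4419  0.1605  0.6815]
 t10.17 F [-0.3819 -0.644  -0.3908] T [0.1909 0.0618 0.0055] gap 0.0879 j6 0.99
```

View pics/w3.png

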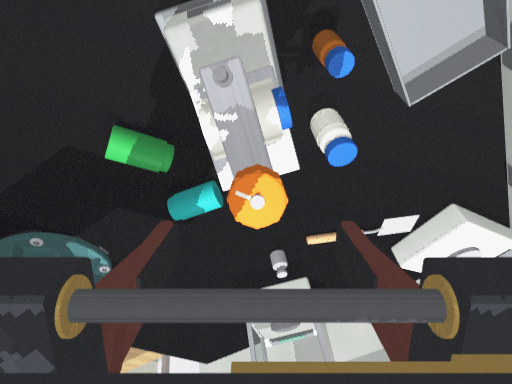

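The knob mark turned 2.19 rad clockwise with no slip. Next is the lever, so I'll go above the ball via a high path and look at it.

```bash
python3 - <<'E'
from h import *
p=np.array(current_position())
servo_line(p+m.ax*.06,rate=.25)
move_ptp(B0+np.array([0,0,.33]),m.lq(.05)); 
move_ptp(B0+np.array([0,0,.15])+m.x*.01,m.lq(.05)); st()
move_gripper(.055)
c=shot('wrist','w4');R=blob(c,'red');print(R[:2]);t=capture('top');T=blob(t,'red')
P=cloud(c,R[2]);print(P.mean(0),np.percentile(P[:,2],[5,50,98]))
o,d=ray(c,R[0]);print('z=.042',o+d*(.042-o[2])/d[2], 'tri',tri([(o,d),ray(t,T[0])]))
for q in ['spare_jar','vial','lever_ball']:
  for s in spot_in('wrist',q)[:2]: print(q,s['conf'],s['xy'],w(c,*s['xy']))
print(current_clock())
E
```

```text
t12.27 F [ 2.0204  0.6975 -0.1002] T [-0.0495  0.0748 -0.0941] gap 0.0878 j6 0.06
(array([254.6987, 177.7787]), array([243, 166,  24,  23, 375], dtype=int32))Traceback (most recent call last):
  File "<stdin>", line 7, in <module>
  File "h.py", line 17, in blob
    i=1+np.argmax(st[1:,4]); return ce[i],st[i],l==i
        ~~~~~~~~~^^^^^^^^^^
    return _wrapfunc(a, 'argmax', axis=axis, out=out, **kwds)
    return bound(*args, **kwds)
ValueError: attempt to get argmax of an empty sequence
```

View pics/w4.png

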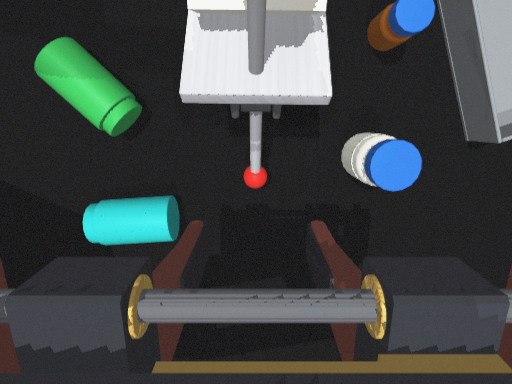

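The ball is at (255,178) and the bar runs straight down the image to it, so the yaw is right. The spare jar's cap is at (393,165).

```bash
python3 - <<'E'
from h import *
rs=[]
for i,off in enumerate([m.x*.01+[0,0,.15], m.x*.005+[0,0,.10]]):
    if i: servo_line(B0+off,rate=.15)
    c=shot('wrist',f'w5_{i}');R=blob(c,'red');rs.append(ray(c,R[0]));print(R[:2])
    P=cloud(c,R[2]);print(P.mean(0),np.percentile(P[:,2],[5,50,98]))
    o,d=rs[-1];print('z=.042',o+d*(.042-o[2])/d[2])
    for q in ['spare_jar']:
      for s in silhouettes('wrist',q)[:2]: P=cloud(c,s['region']);print(q,s['conf'],np.percentile(P,[3,50,97],axis=0))
print(tri(rs)); st()
E
```

```text
(array([254.736 , 177.8347]), array([243, 166,  24,  23, 375], dtype=int32))
[ 0.5169 -0.0326  0.0536] [0.0484 0.0555 0.0593]
z=.042 [ 0.5161 -0.0346  0.042 ]
spare_jar 0.78 [[ 0.6117 -0.0752  0.0143]
 [ 0.629  -0.0514  0.0882]
 [ 0.6541 -0.0329  0.0901]]
(array([254.6466, 194.2835]), array([241, 180,  28,  27, 515], dtype=int32))
[ 0.5171 -0.0324  0.0539] [0.0489 0.0556 0.0592]
z=.042 [ 0.5161 -0.035   0.042 ]
spare_jar 0.85 [[ 0.6117 -0.0751  0.0122]
 [ 0.6287 -0.0506  0.0881]
 [ 0.654  -0.0328  0.09  ]]
(array([ 0.5167, -0.0334,  0.0493]), [np.float64(4.448735178662603e-05), np.float64(4.448735178670483e-05)])
 t13.74 F [0.6103 0.3441 0.4922] T [-0.1095  0.1539 -0.0311] gap 0.0550 j6 0.06
```

```bash
cat >> h.py <<'E'
PV=np.array([.540,.0305,.110])
A0=np.radians(46)
def ballpos(th,r=.095): 
    a=th-A0; return PV+r*(np.cos(a)*m.x+np.array([0,0,np.sin(a)]))
E
python3 - <<'E'
from h import *
b=np.array([.5166,-.0338,.0460]); d=b-PV
print('r',np.linalg.norm(d),'y',d@m.y,'ang',np.arctan2(d[2],d@m.x)+A0)
tz=Rn.from_quat(m.lq(.05)).as_matrix()[:,2]
print(servo_line(b+tz*.017,m.lq(.05),rate=.1,contact_N=6)); st('down')
move_gripper(0); st('grip'); print(current_position())
E
```

```text
r 0.0936912482572412 y -0.0007260836528697459 ang 0.05083161200689934
False
down t15.03 F [0.5745 0.1297 0.5686] T [-0.0795  0.0583  0.0232] gap 0.0551 j6 0.05
grip t15.64 F [-1.1584 -0.4002  2.767 ] T [-0.052   0.2294  0.0572] gap 0.0227 j6 0.05
[ 0.5168 -0.033   0.0291]
```

```bash
cat >> h.py <<'E'
QL=m.lq(.05); TZ=Rn.from_quat(QL).as_matrix()[:,2]
def tang(th):
    a=th-A0; return -np.sin(a)*m.x+np.cos(a)*np.array([0,0,1.])
def rad(th):
    a=th-A0; return np.cos(a)*m.x+np.sin(a)*np.array([0,0,1.])
def theta():
    d=np.array(current_position())-TZ*.017-PV; return np.arctan2(d[2],d@m.x)+A0, np.hypot(d[2],d@m.x)
def swing(th0,th1,step=.05,rate=.03,stop=None,n=2):
    out=[];s=np.sign(th1-th0);th=th0
    while s*(th1-th)>1e-6:
        th=th+s*min(step,abs(th1-th))
        servo_line(ballpos(th)+TZ*.017,QL,rate=rate)
        F=np.mean([current_force() for _ in range(n)],0); a,r=theta()
        out.append((th,-F@tang(th)*s,F@rad(th),F@m.y)); print('th %.3f act %.3f r %.4f  resist %.2f radial %.2f y %.2f gap %.4f t %.2f'%(th,a,r,*out[-1][1:],current_finger_gap(),current_clock()),flush=True)
        if stop and out[-1][1]>stop: break
    return out
E
python3 - <<'E'
from h import *
t0,r=theta();print(t0,r)
swing(t0,.6,stop=7)
E
```

```text
0.05160806828441533 0.0936108656828625
th 0.102 act 0.097 r 0.0936  resist -0.87 radial -11.69 y -3.84 gap 0.0226 t 15.96
th 0.152 act 0.147 r 0.0936  resist 0.66 radial -10.12 y -2.95 gap 0.0219 t 16.27
th 0.202 act 0.198 r 0.0940  resist -1.58 radial -8.45 y -2.74 gap 0.0225 t 16.57
th 0.252 act 0.249 r 0.0942  resist -1.35 radial -6.08 y -3.15 gap 0.0227 t 16.88
th 0.302 act 0.299 r 0.0944  resist -0.60 radial -4.29 y -2.53 gap 0.0223 t 17.19
th 0.352 act 0.350 r 0.0946  resist -0.93 radial -4.77 y -2.46 gap 0.0224 t 17.50
th 0.402 act 0.400 r 0.0948  resist -0.50 radial -4.35 y -4.04 gap 0.0227 t 17.81
th 0.452 act 0.452 r 0.0950  resist -1.12 radial -4.28 y -3.08 gap 0.0226 t 18.12
th 0.502 act 0.503 r 0.0951  resist -1.21 radial -3.30 y -4.00 gap 0.0221 t 18.43
th 0.552 act 0.555 r 0.0952  resist -0.21 radial -2.93 y -5.16 gap 0.0225 t 18.73
th 0.600 act 0.605 r 0.0953  resist -0.40 radial -1.50 y -4.90 gap 0.0227 t 19.03
```

```bash
python3 - <<'E'
from h import *
swing(.6,1.0,step=.04,stop=7,n=4)
E
```

```text
th 0.640 act 0.645 r 0.0953  resist -0.66 radial -1.51 y -5.90 gap 0.0224 t 19.31
th 0.680 act 0.686 r 0.0953  resist -1.11 radial -1.33 y -5.05 gap 0.0224 t 19.58
th 0.720 act 0.726 r 0.0953  resist -0.39 radial -1.05 y -5.12 gap 0.0225 t 19.86
th 0.760 act 0.766 r 0.0954  resist -0.08 radial -1.22 y -6.39 gap 0.0224 t 20.13
th 0.800 act 0.806 r 0.0953  resist -0.51 radial -1.32 y -6.32 gap 0.0223 t 20.41
th 0.840 act 0.846 r 0.0953  resist 1.94 radial -0.57 y -6.49 gap 0.0223 t 20.68
th 0.880 act 0.886 r 0.0953  resist 1.18 radial -0.54 y -7.36 gap 0.0223 t 20.96
th 0.920 act 0.926 r 0.0953  resist 1.39 radial -0.37 y -6.73 gap 0.0225 t 21.23
th 0.960 act 0.966 r 0.0953  resist 1.38 radial -0.88 y -7.40 gap 0.0223 t 21.51
th 1.000 act 1.006 r 0.0953  resist 2.55 radial -0.37 y -7.07 gap 0.0226 t 21.78
```

```bash
cat >> h.py <<'E'
def swing2(th0,th1,step=.04,rate=.03,n=5):
    out=[];s=np.sign(th1-th0);th=th0
    while s*(th1-th)>1e-6:
        th=th+s*min(step,abs(th1-th)); servo_line(ballpos(th)+TZ*.017,QL,rate=rate)
        Fs=[]
        for _ in range(n): Fs.append(current_force()); sleep(.02)
        Fs=np.array(Fs); f=-Fs@tang(th)
        out.append((theta()[0],f.mean())); print('act %.3f f %.2f sd %.2f rad %.2f'%(*out[-1],f.std(),Fs.mean(0)@rad(th)),'t%.2f'%current_clock(),flush=True)
    return out
E
python3 - <<'E'
from h import *
swing2(1.0,.56,.055)
E
```

```text
act 0.948 f 3.87 sd 0.40 rad -0.91 t22.19
act 0.894 f 2.95 sd 0.59 rad -0.68 t22.60
act 0.841 f 1.02 sd 0.57 rad 0.18 t23.01
act 0.786 f 0.99 sd 0.43 rad 0.45 t23.42
act 0.732 f 0.98 sd 0.44 rad 0.93 t23.82
act 0.677 f 0.76 sd 0.41 rad 1.03 t24.23
act 0.622 f 0.80 sd 0.55 rad 0.66 t24.64
act 0.567 f 0.16 sd 0.15 rad 0.70 t25.05
```

Touch comes at about 0.78, a little late, so the knob needs roughly 0.36 rad more. The lever is backed off, so I'll release the ball and readjust the knob.

```bash
python3 - <<'E'
from h import *
move_gripper(.05); st('rel')
p=np.array(current_position())
servo_line(p-TZ*.10+m.x*.01,rate=.2)
servo_line(B0+np.array([0,0,.36]),rate=.25)
kb=K0-m.ax*.004*2.2+m.ax*(.002-.019)
q=m.kq(-.6)
move_gripper(.088)
move_ptp(kb+m.ax*.14,q); st('pre')
print(servo_line(kb,q,rate=.15,contact_N=8)); st()
move_gripper(0); st('grip')
servo_line(kb-m.ax*.004*.36,m.kq(-.24),rate=.00144/.5); st('turned')
E
```

```text
rel t25.68 F [-0.3614  0.4533  0.3114] T [-0.0567  0.1412 -0.0235] gap 0.0501 j6 0.01
pre t29.12 F [-1.5047 -1.0206 -0.7485] T [ 0.1672 -0.0548  0.0197] gap 0.0877 j6 0.07
False
 t30.21 F [ 0.1416 -0.5049  0.2984] T [ 0.1572 -0.0802 -0.0082] gap 0.0878 j6 0.13
grip t30.94 F [ 3.5975  0.7037 -1.0695] T [ 0.3962 -0.3906  0.1909] gap 0.0458 j6 0.13
turned t31.57 F [ 3.8239  1.2788 -1.779 ] T [ 0.4995 -0.4455  0.1877] gap 0.0455 j6 0.48
```

```bash
python3 - <<'E'
from h import *
move_gripper(.088)
servo_line(np.array(current_position())+m.ax*.14,rate=.25)
c=shot('wrist','w6');print(np.array(c['R']).tolist())
move_ptp(B0+np.array([0,0,.33]),QL)
move_gripper(.055)
g=ballpos(.567)+TZ*.017
move_ptp(g-TZ*.1+m.x*.005,QL)
c=shot('wrist','w7');R=blob(c,'red');print(R[:2]);P=cloud(c,R[2]);print(P.mean(0),P[:,2].max(),ballpos(.567))
servo_line(g,QL,rate=.12,contact_N=6);st()
move_gripper(0);st('grip'); print(theta())
E
```

```text
[[0.9830713748302001, -0.1315559422092175, -0.12752923609473507], [0.0010235343792314177, -0.6920788945290124, 0.7218211385965889], [-0.18322015273117803, -0.7097322296591487, -0.6802282983059574]]
(array([253.2519, 186.1695]), array([239, 172,  30,  29, 643], dtype=int32))
[ 0.5104 -0.0511  0.0936] 0.09999078320726534 [ 0.5093 -0.0566  0.0878]
 t36.63 F [0.2698 0.1181 0.1475] T [-0.07    0.0584 -0.0611] gap 0.0552 j6 0.01
grip t37.26 F [-3.8057  0.6768  2.1476] T [0.2474 0.6298 0.0768] gap 0.0223 j6 0.01
(np.float64(0.5654433418028167), np.float64(0.09500634521511545))
```

View pics/w6.png

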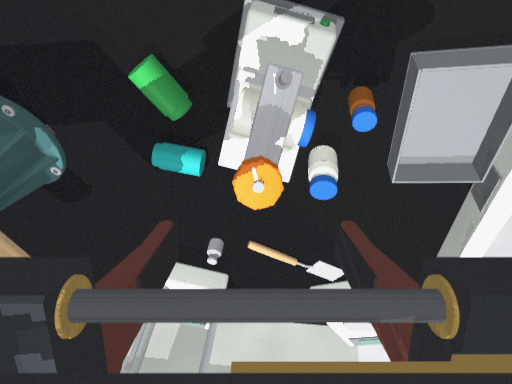

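The mark turned about 0.38 rad (254,168 relative to the centre at 258,187). Now I'll feel the lever again.

```bash
python3 - <<'E'
from h import *
o=swing2(.567,.96,.04,n=5)
E
```

```text
act 0.605 f -1.66 sd 0.28 rad -0.96 t37.62
act 0.647 f -0.85 sd 0.50 rad -1.36 t37.98
act 0.688 f -0.13 sd 0.64 rad -1.46 t38.33
act 0.729 f 0.84 sd 0.39 rad -1.32 t38.69
act 0.769 f 1.68 sd 0.29 rad -1.14 t39.05
act 0.810 f 2.16 sd 0.49 rad -1.04 t39.41
act 0.851 f 2.69 sd 0.19 rad -1.15 t39.77
act 0.891 f 2.58 sd 0.44 rad -0.74 t40.12
act 0.932 f 3.20 sd 0.54 rad -1.25 t40.48
act 0.965 f 3.33 sd 0.42 rad -0.99 t40.83
```

```bash
python3 - <<'E'
import numpy as np
from scipy.optimize import curve_fit
d=np.array([[.605,-1.66],[.647,-.85],[.688,-.13],[.729,.84],[.769,1.68],[.81,2.16],[.851,2.69],[.891,2.58],[.932,3.2],[.965,3.33]])
u=np.array([[.503,-1.21],[.555,-.21],[.605,-.4],[.645,-.66],[.686,-1.11],[.726,-.39],[.766,-.08],[.806,-.51],[.846,1.94],[.886,1.18],[.926,1.39],[.966,1.38],[1.006,2.55]])
dn=np.array([[.948,3.87],[.894,2.95],[.841,1.02],[.786,.99],[.732,.98],[.677,.76],[.622,.8],[.567,.16]])
def S(t,tt,b,k=1): return b+k*np.clip(360*(np.cos(1.32-t)-np.cos(1.32-tt)),0,None)*20*np.sin(1.32-t)/95
for n,x in (('new',d),('new-first',d[1:]),('oldup',u),('olddn',dn)):
    p,c=curve_fit(lambda t,a,b:S(t,a,b),*x.T,p0=(.7,-.5)); print(n,p,np.sqrt(np.diag(c)), np.std(S(x[:,0],*p)-x[:,1]))
E
```

```text
new [ 0.63093236 -1.48237184] [0.00952465 0.21536209] 0.21953622354983762
new-first [ 0.66251568 -0.78706251] [0.00781105 0.16238507] 0.1587933645669189
oldup [ 0.75219806 -0.6518259 ] [0.01773529 0.22563254] 0.5169290057451289
olddn [0.76852232 0.73637257] [0.02509847 0.31007701] 0.5411187622041449
```

Touch fits at 0.63 to 0.66, which is on target. I'll swing on to fully closed.

```bash
python3 - <<'E'
from h import *
swing(.965,1.34,.055,n=3)
swing(1.34,1.45,.02,n=4,stop=9)
st()
E
```

```text
th 1.020 act 1.026 r 0.0952  resist 3.47 radial -0.47 y -6.67 gap 0.0225 t 41.17
th 1.075 act 1.081 r 0.0953  resist 3.25 radial -1.46 y -6.95 gap 0.0231 t 41.49
th 1.130 act 1.136 r 0.0953  resist 2.00 radial -1.26 y -7.22 gap 0.0227 t 41.82
th 1.185 act 1.191 r 0.0954  resist 1.64 radial -0.10 y -6.90 gap 0.0228 t 42.14
th 1.240 act 1.247 r 0.0955  resist 1.87 radial -0.62 y -7.41 gap 0.0226 t 42.47
th 1.295 act 1.302 r 0.0956  resist 1.08 radial 0.53 y -8.24 gap 0.0226 t 42.79
th 1.340 act 1.348 r 0.0957  resist 0.15 radial 0.10 y -7.62 gap 0.0225 t 43.08
th 1.360 act 1.366 r 0.0957  resist 1.35 radial 0.08 y -7.42 gap 0.0223 t 43.33
th 1.380 act 1.387 r 0.0957  resist 0.25 radial -0.29 y -7.37 gap 0.0224 t 43.58
th 1.400 act 1.406 r 0.0958  resist 0.39 radial 0.02 y -7.96 gap 0.0223 t 43.83
th 1.420 act 1.426 r 0.0958  resist 0.70 radial 0.56 y -7.13 gap 0.0225 t 44.08
th 1.440 act 1.446 r 0.0959  resist -0.51 radial 0.78 y -7.79 gap 0.0227 t 44.33
th 1.450 act 1.456 r 0.0959  resist 0.67 radial 1.12 y -7.25 gap 0.0227 t 44.58
 t44.58 F [-7.2683  1.1808  0.1436] T [0.0407 1.4537 0.0327] gap 0.0227 j6 0.06
```

```bash
python3 - <<'E'
from h import *
swing(1.45,1.56,.02,n=4,stop=8)
c=shot('wrist','w8');s=shot('scene','s8')
E
```

```text
th 1.470 act 1.466 r 0.0959  resist 7.30 radial -1.86 y -6.70 gap 0.0223 t 44.83
th 1.490 act 1.475 r 0.0958  resist 13.71 radial -5.55 y -2.64 gap 0.0223 t 45.08
```

View pics/w8.png

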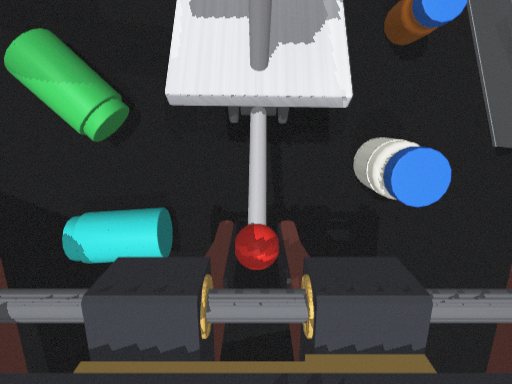

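```bash
python3 - <<'E'
import numpy as np
from scipy.optimize import curve_fit
d=np.array([[.605,-1.66],[.647,-.85],[.688,-.13],[.729,.84],[.769,1.68],[.81,2.16],[.851,2.69],[.891,2.58],[.932,3.2],[.965,3.33],[1.026,3.47],[1.081,3.25],[1.136,2.],[1.191,1.64],[1.247,1.87],[1.302,1.08],[1.348,.15],[1.366,1.35],[1.387,.25],[1.406,.39]])
def S(t,tt,b,k=1): return b+k*np.clip(360*(np.cos(1.32-t)-np.cos(1.32-tt)),0,None)*20*np.sin(1.32-t)/95
for off in (0.03,.055,.065):
  for n0,x in (('all',d),('-1',d[1:]),('-2',d[2:]),('-1,short',d[1:12])):
    x=x-[off,0]
    for f,p0 in ((lambda t,a,b:S(t,a,b),(.6,-.5)),(lambda t,a,b,k:S(t,a,b,k),(.6,-.5,1))):
        p,c=curve_fit(f,*x.T,p0=p0); print(off,n0,p,np.sqrt(np.diag(c))[0], 'rms',np.std(f(x[:,0],*p)-x[:,1]),'N',360*(1-np.cos(1.32-p[0])))
E
```

```text
0.03 all [0.69048973 0.09565265] 0.017047491327108148 rms 0.7035170740945129 N 69.00626320106849
0.03 all [0.66319155 0.20048012 0.77145005] 0.029828740408892662 rms 0.6558752932916058 N 74.89980060291371
0.03 -1 [0.71001586 0.36993009] 0.015563060233350681 rms 0.5754160010494999 N 64.92344273002854
0.03 -1 [0.6711219  0.42616338 0.732863  ] 0.02349244659377437 rms 0.49853377204001376 N 73.16558799551183
0.03 -2 [0.71769947 0.50709204] 0.014294053765475066 rms 0.5074670489945258 N 63.347595944427376
0.03 -2 [0.67798436 0.60233739 0.70274098] 0.019454805718182283 rms 0.39921887170476206 N 71.67945616673079
0.03 -1,short [ 0.64196588 -0.81342317] 0.009729873935455083 rms 0.231345054619359 N 79.62935487715174
0.03 -1,short [ 0.64126675 -0.69291407  0.95284675] 0.01036686843823194 rms 0.22090968953260948 N 79.787297971133
0.055 all [ 0.6617299  -0.22718906] 0.015672011769237316 rms 0.6793431700376382 N 75.22139570452157
0.055 all [ 0.63166999 -0.03074004  0.73630062] 0.02065945237645565 rms 0.5877057708797142 N 81.96913885968497
0.055 -1 [ 0.67023933 -0.05379284] 0.014579717612557077 rms
[... 725 characters left out ...]
 0.01993802383065747 rms 0.5624992889381003 N 85.44278314387351
0.065 -1 [ 0.65806428 -0.20297317] 0.014730935437134083 rms 0.6214947652920905 N 76.03058568472053
0.065 -1 [0.623      0.11018221 0.67127084] 0.0206175819701883 rms 0.43654407981928717 N 83.96229719761936
0.065 -2 [ 0.66254731 -0.11030097] 0.01536691454562231 rms 0.6173533993245438 N 75.04147167259322
0.065 -2 [0.62300002 0.2671179  0.62787505] 0.019193804396995435 rms 0.37620925355603185 N 83.96229326732775
0.065 -1,short [ 0.60402011 -1.27587553] 0.013590144218659846 rms 0.35001234303566797 N 88.39783953158299
0.065 -1,short [ 0.59981853 -0.76144328  0.82089571] 0.008797800920750574 rms 0.17497103664527566 N 89.39301966109633
```

The stop was felt at my angle 1.463, so my scale reads about 0.06 high. The refitted touch is about 0.60 to 0.66, for roughly 75 to 89 N of clamping. That's good, so I'll let go and check.

```bash
python3 - <<'E'
from h import *
move_gripper(.06); st('rel')
c=shot('wrist','w9')
p=np.array(current_position())
servo_line(p-TZ*.12+m.x*.01,rate=.2)
c=shot('wrist','w10');R=blob(c,'red');P=cloud(c,R[2]);print(R[:2],P.mean(0),P[:,2].max(),ballpos(1.4))
o,d=ray(c,R[0]);z=.163;b=o+d*(z-o[2])/d[2];print(b,(b-PV)@m.x,(b-PV)@m.y)
move_ptp([.42,-.25,.35],QL)
s=shot('scene','s10');t=shot('top','t10');st()
for cam,c in(('scene',s),('top',t)):
    for q in ['jar','spare_jar','vial']:
        for x in spot_in(cam,q)[:3]: print(cam,q,round(x['conf'],2),np.round(x['xy'],1))
    R=blob(c,'red');print(R[:2]); P=cloud(c,R[2]);print(P.mean(0),P[:,2].max())
for n,im,(x,y) in (('s10z',s,(150,130)),('t10z',t,(160,120))):
    cv2.imwrite(f'pics/{n}.png',cv2.resize(im['image'][y:y+150,x:x+200],None,fx=4,fy=4,interpolation=cv2.INTER_CUBIC))
E
```

```text
rel t45.93 F [-0.9266  0.6232 -0.0758] T [-0.09    0.0972  0.0416] gap 0.0599 j6 0.07
(array([256.2958, 178.4256]), array([243, 166,  27,  27, 578], dtype=int32)) [ 0.5151 -0.0377  0.1675] 0.17518086927943688 [ 0.5139 -0.0436  0.1634]
[ 0.5148 -0.0386  0.163 ] 0.07350983825235405 -0.0008170431861134994
 t47.81 F [ 0.5228 -0.3268 -0.433 ] T [-0.044   0.082  -0.0437] gap 0.0601 j6 -0.38
scene jar 0.92 [306.9 228.5]
scene jar 0.7 [255.6 245.9]
scene jar 0.65 [278.4 200.4]
scene spare_jar 0.68 [206.7 245.8]
scene vial 0.75 [216.5 280. ]
(array([241.1111, 191.873 ]), array([237, 188,   9,   9,  63], dtype=int32))
[ 0.5038 -0.0534  0.1491] 0.17889869111701198
top jar 0.86 [229.6 229.3]
top jar 0.75 [226.  177.8]
top jar 0.62 [263.9 232.8]
top spare_jar 0.6 [274.2 160.2]
top spare_jar 0.38 [262.  188.1]
top vial 0.67 [241.8 149.4]
(array([269.4651, 187.5814]), array([267, 184,   6,   8,  43], dtype=int32))
[ 0.5216 -0.0393  0.1402] 0.17946342049586148
```

View pics/s10z.png

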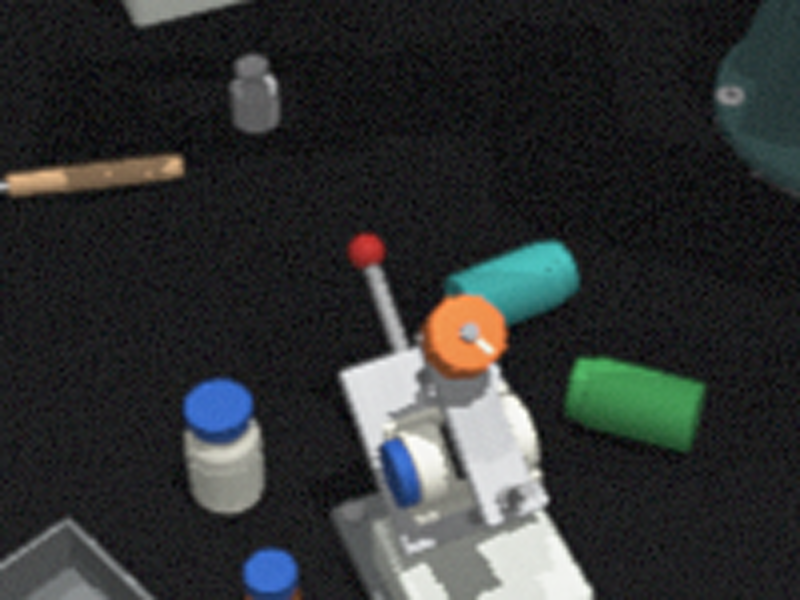

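View pics/t10z.png

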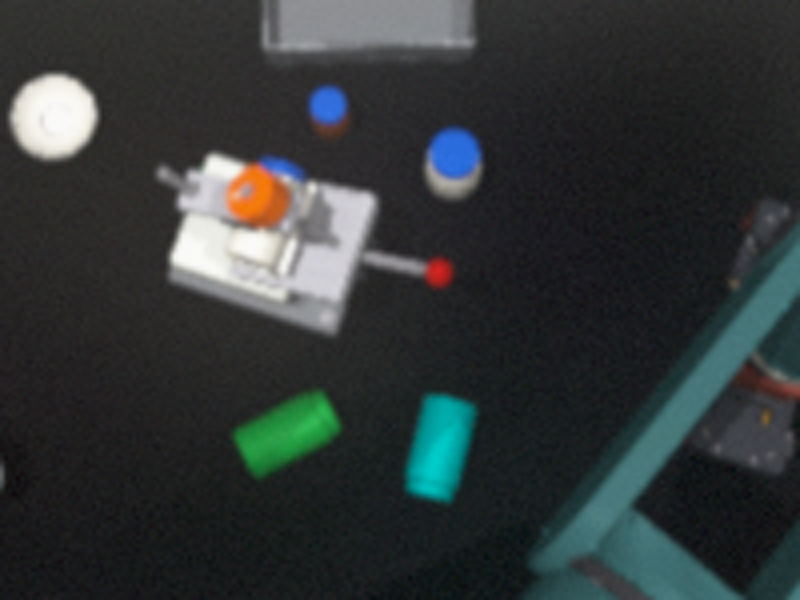

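View pics/w10.png

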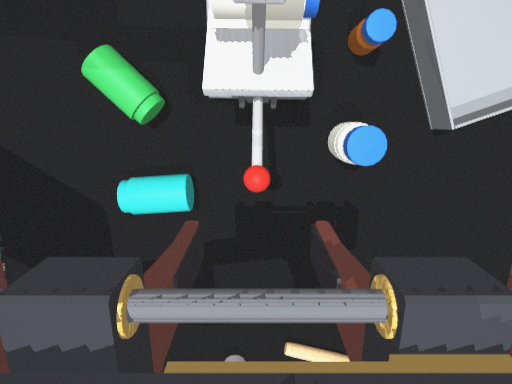

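The scene and top views show the lever up with the ball at (241,192) and (269,188). The jar is still in its cradle and the bystanders haven't moved. Before handing in I'll triangulate the ball's height as a last check.

```bash
python3 - <<'E'
from h import *
from scipy.optimize import least_squares
s=capture('scene');t=capture('top')
p,e=tri([ray(s,blob(s,'red')[0]),ray(t,blob(t,'red')[0])]);print(p,e,(p-PV)@m.x, np.degrees(np.arctan2(p[2]-PV[2],(p-PV)@m.x)))
move_ptp(np.array([.505,-.065,.33]),QL)
c=capture('wrist');R=blob(c,'red');P=cloud(c,cv2.erode(R[2].astype(np.uint8),np.ones((3,3)))>0)
f=least_squares(lambda x:np.linalg.norm(P-x,axis=1)-.012,P.mean(0)-[0,0,.01],loss='soft_l1',f_scale=.001);print('sphere',f.x,(f.x-PV)@m.x,np.degrees(np.arctan2(f.x[2]-PV[2],(f.x-PV)@m.x)))
print(tri([ray(c,R[0]),ray(t,blob(t,'red')[0]),ray(s,blob(s,'red')[0])]),current_clock())
E
```

```text
[ 0.5164 -0.0384  0.1685] [np.float64(0.00016622987785716697), np.float64(0.0001662298778573471)] 0.07284074479921154 38.777591444943916
sphere [ 0.5148 -0.039   0.1623] 0.07390888933484682 35.309205601052724
(array([ 0.5159, -0.0383,  0.1684]), [np.float64(0.0009064587414845333), np.float64(0.0003844466514460951), np.float64(0.0005890366575248919)]) 49.0917
```

```bash
python3 -c "
from bench import *
print(current_force(),current_clock()); print(close_job())"
```

```text
[-0.25944819 -0.50597536 -0.03010336] 49.0917
the job is handed in; nothing more can be done
None
```

The jar is clamped, the lever is fully closed and let go, and I handed the job in at 49.1 s of the 72 s allowed.

- **Adjustment:** I first turned the knob 2.2 rad; the lever then bit late, at about 0.76. I backed the lever off and turned the knob 0.36 rad more. The white mark on the knob confirmed both turns, at about 2.19 and 0.38 rad.
- **Feel:** Resistance now starts at about 0.60 to 0.66 rad. That works out to roughly 75–89 N of clamping, against the 80 N wanted.
- **Closing:** I swung the lever until it met the hard stop, with about 14 N at the ball at most.
- **Last checks:** After letting go, the ball stood 162–168 mm up, with the lever 35–39° above level (nominal 163 mm and 34°). The jar was still in its cradle, the other things looked unmoved, and the robot was touching nothing.

**Disagreements:** I felt the stop at 1.46 rad on my own angle scale instead of 1.40. That scale may read about 0.06 high, which is part of the spread in the touch figure. The camera measurements of the ball's height differed by about 6 mm. I inferred the clamping force from what I felt at the lever and did not measure it directly.

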